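Push the row of tube pieces up to the end stop and shut the keeper

TASK

Push the row of four short square-tube pieces along the steel channel, all together and only from behind the last piece, until the first is right against the end stop and the whole row is closed up; then push the swinging keeper bar fully across the channel behind the row. Do not lift or tip any piece, do not touch the front three with the fingers, and leave everything else on the bench where it is. Finish with the gripper clear.

Things in the scene. Friction and masses are not known exactly. Their poses are not given: they have to be found in the camera images.
- rail: Dark steel channel fixed on the bench, open upwards; place and direction vary. Origin: at bench level on its centre line; y along the channel to the end stop, z up, x level, away from the robot. Floor 6 mm above the bench; walls 6.5 mm thick, tops at 18 mm, 44 mm apart inside. It runs from y = -170 mm (open end) to the stop's face at y = 160 mm. Row home: last piece's back face at y = 0.
- stop_face (a point): Centre of the end stop's face at floor level of the channel (x = 0, y = 160, z = 6 mm in the channel's frame). The stop is an upright steel plate, 70 mm wide, 16 mm thick, its top 54 mm above the bench.
- piece1: Plain steel square tube piece, 40 x 40 mm, 4 mm wall, 45 mm tall, bore upwards, about 0.2 kg. Origin: centre of its underside; z up, y along the channel. The first of the row, nearest the end stop; home at y = 140 mm in the channel's frame.
- piece2: Plain steel square tube piece, 40 x 40 mm, 4 mm wall, 45 mm tall, bore upwards, about 0.2 kg. Origin: centre of its underside; z up, y along the channel. Second, touching piece1; home at y = 100 mm.
- piece3: Plain steel square tube piece, 40 x 40 mm, 4 mm wall, 45 mm tall, bore upwards, about 0.2 kg. Origin: centre of its underside; z up, y along the channel. Third, touching piece2; home at y = 60 mm.
- piece4: Plain steel square tube piece, 40 x 40 mm, 4 mm wall, 45 mm tall, bore upwards, about 0.2 kg. Origin: centre of its underside; z up, y along the channel. The last of the row, farthest from the stop; home at y = 20 mm. The row starts 60 to 120 mm short of the stop; sliding it takes 2 to 10 N on this piece's back face, clear of the walls from 18 to 51 mm above the bench.
- keeper (a joint): Angle of the keeper, a bar on an upright hinge beside the channel on the robot's side; grows anticlockwise from above. 0 = along the channel, pointing to its open end; negative = swung outwards (start -0.6 to -0.1, limit -0.7); 1.571 = square across it (hard stop), front face 4 mm behind the home row. Stays where left; moving it takes about 0.1 N m (2 N at 55 mm).
- pivot (a point): Point on the keeper's hinge axis, 31 mm above the bench, halfway up the bar; at x = -42, y = -9 mm in the channel's frame. Hinge boss 20 mm across, top 47 mm above the bench.
- keeper_end (a point): Middle of the keeper bar's free end face, 31 mm above the bench, 85 mm from the hinge axis. Steel bar 10 mm thick (5 mm each side of the hinge's centre), sides upright from 22 to 40 mm above the bench, with a 10 mm wide black knob on top near this end, up to 58 mm.
- offcut: Longer piece of the same 40 x 40 mm tube, 90 mm tall, standing loose beyond the channel (away from the robot). Not part of the job. Origin: centre of its underside.
- angle: Loose piece of steel angle, 40 x 90 mm and 40 mm tall, lying beyond the channel. Not part of the job. Origin: centre of its underside.
- collar: Loose steel shaft collar, 40 mm across, 22 mm tall, on the robot's side of the channel near the stop. Not part of the job. Origin: centre of its underside.
- hammer: Hammer lying at the left. Not part of the job. Origin near its middle.
- wrench: Wrench lying at the right. Not part of the job. Origin near its middle.
- spraycan: Blue spray can, 56 mm across, 170 mm tall, far right. Not part of the job. Origin: centre of its underside.
- mug: White mug, 80 mm across, 90 mm tall, far left. Not part of the job. Origin: centre of its underside.

How it is judged (in metres and radians):
On the way, in this order (a step that is already met when the one before it is completed fails the run):
1. the row is home against the end stop, with the keeper still open (y of piece1 in the frame of rail above 0.1375 m and y of piece2 in the frame of rail above 0.097 m and y of piece3 in the frame of rail above 0.0565 m and y of piece4 in the frame of rail above 0.0165 m and z of each of piece1, piece2, piece3, piece4 in the frame of rail below 0.01 m and angle between each of piece1, piece2, piece3, piece4's own z axis and vertical below 0.1 rad and value of joint keeper below 0.5 rad), for 0.2 s.
2. the keeper is shut behind the row (value of joint keeper above 1.47 rad and y of piece1 in the frame of rail above 0.1375 m and y of piece2 in the frame of rail above 0.097 m and y of piece3 in the frame of rail above 0.0565 m and y of piece4 in the frame of rail above 0.0165 m), for 0.2 s.
At the end, for the whole second after the job is handed in: All four pieces stand on the channel floor, upright, at rest, the first within 2.5 mm of the end stop and the last within 3.5 mm of its home place (row closed up), and the keeper is across the channel (joint above 1.47 rad) (all of step 2 and z of each of piece1, piece2, piece3, piece4 in the frame of rail below 0.01 m and angle between each of piece1, piece2, piece3, piece4's own z axis and vertical below 0.1 rad and linear speed of each of piece1, piece2, piece3, piece4 below 0.01 m/s); the robot touches nothing.
It fails at once if a piece is lifted off the channel floor (more than 8 mm) or tipped (z of any of piece1, piece2, piece3, piece4 in the frame of rail above 0.014 m or angle between any of piece1, piece2, piece3, piece4's own z axis and vertical above 0.3 rad).
It fails at once if the fingers push one of the front three pieces (contact force between the fingers and piece1 above 1 N or contact force between the fingers and piece2 above 1 N or contact force between the fingers and piece3 above 1 N).
It fails at once if a bystander is disturbed (moved more than 20 mm) (distance of any of offcut, angle, collar, hammer, wrench, spraycan, mug from where it was at the start of the episode above 0.02 m).
It also fails if it takes over 51 s, if anything falls off the work surface, if the arm or the gripper's body presses on something with over 40 N, if the wrist force passes 120 N, or if a joint passes its speed limit or range.

ROBOT

A 6-joint arm with a two-finger parallel gripper is mounted at the origin on the work surface. World frame = base frame: x ahead of the robot, y to its left, z up, the work surface at z = 0. Lengths are in mm, angles in rad, forces in N, time in s.
With the tool pointing down it reaches from about 275 to 825 mm from the base axis. Payload 4.9 kg.
Tool frame: the origin (TCP) lies at the very end of the fingers, on their centre line; the grasp point (between the pads) lies 19 mm behind it; z points along the fingers, y is the line along which they close (so a half turn about z gives the same grasp; the last joint's range is limited). The gripper opens to 85 mm and grips with 20 to 120 N. Pads are 22 mm wide; open, the fingers measure 114 mm over their backs; the gripper's body (76 mm by 85 mm) begins 54 mm behind the grasp point. The pads swing forward as they close: fully open they stand 13 mm farther back than shut.
Start: joints at [-1.305, 0.326, -0.193, 1.052, 0, 1.437], TCP at [214.092, -506.639, 231.281] pointing down, gripper open.
Joint ranges: [-2.65, 2.65], [-0.97, 1.79], [-1.3, 1.35], [-1.93, 2.1], [-1.47, 1.37], [-3.14, 3.14]. Speed limits (rad/s): [2.57, 2.57, 3.14, 3.14, 3.14, 3.14].

INTERFACE

Orientations are given as [roll, pitch, yaw] about the fixed x, y, z axes, in that order (R = Rz(yaw) Ry(pitch) Rx(roll)).
In Python, from bench import bot, solve_ik, imaging gives the robot as it stands. Calls block until the motion is done:
- bot.move_ptp(position, orientation): joint-space move of the TCP to a pose.
- bot.movel(position, rot=None, max_speed=150, threshold=None): straight line of the TCP; rot=None keeps the orientation; max_speed is the mean speed in mm/s. With threshold (N) it stops when the force on the tool has changed by that much, and returns True; else False.
- bot.move_j(angles): joint-space move.
- bot.grip(opening, effort=None): opening from 0.0 (shut) to 1.0 (fully open); effort is the grip in N (None keeps the last); returns when the fingers have stopped.
- bot.dwell(seconds).
- solve_ik(position, orientation): joint angles nearest the present ones, or None.
- bot.get_state(): the state.
- imaging.capture(name): name is "scene" or "top" or "wrist"; returns the picture (384x512x3 uint8, blue, green, red); there is no depth.
- imaging.camera_model(name): a dict with "K" (3x3 intrinsics, pixels), "position" and "rotation" of the camera in the world. Camera axes: x right, y up, looking along -z (the intrinsics and any distortion apply to the point x, -y, -z); pixel columns grow to the right and rows downward; lengths in mm; the calibration is good to about 2 mm. A picture is of the moment at which its call begins: read the wrist's pose just before it. camera_model takes no time and is no camera call; for the wrist camera it gives the pose at the moment of the call.
A pose or a line that the arm cannot do raises bot.IKError and nothing moves.
- bot.sign_off(): hands the job in; it is judged then, once.
The state is a dict: "t": time; "qpos": joint angles; "joint_velocities": joint speeds; "effort": joint torques, N m; "tcp_pos": TCP position; "orientation": TCP orientation; "contact_force": force on the tool from outside, world axes, zero at the start; "wrist_torque": the same for the moment, N m; "opening": opening from 0.0 (shut) to 1.0 (fully open); "gripper_force": force on a finger pad.
Only numpy, scipy, OpenCV 4.12 (cv2) and the standard library are available. Lean on these libraries where they do the work, as an engineer would, in place of code of your own. Each camera call takes 0.05 s, during which the arm holds its last target. There are 200 camera calls.

## Working session

There is one attempt and no reset: what is moved stays moved. The work goes in short steps, each a Python script; the robot and the scene stay as the last script left them, time stands still between calls to the robot, and variables do not carry over. Pictures are saved under pics/ and viewed, at most 10 in all, crops included, and the job is handed in when it is done.

```bash
ls; mkdir -p pics; python3 - <<'E'
from bench import bot, imaging
import cv2
for n in ("top","scene"):
    im=imaging.capture(n); cv2.imwrite(f"pics/{n}0.png",im)
    m=imaging.camera_model(n); print(n,m)
print(bot.get_state())
E
```

```text
pics
top {'K': array([[456.87818156,   0.        , 248.73745066],
       [  0.        , 456.87818156, 191.26338296],
       [  0.        ,   0.        ,   1.        ]]), 'position': array([ 399.70562223,  -10.13580943, 1539.20378354]), 'rotation': array([ 0.14360277,  0.00697451, -1.58545806])}
scene {'K': array([[457.83764012,   0.        , 265.77096522],
       [  0.        , 457.83764012, 196.52185382],
       [  0.        ,   0.        ,   1.        ]]), 'position': array([1328.9905678 , -661.9383354 ,  995.62981288]), 'rotation': array([0.80088783, 0.01445793, 0.8012667 ])}
{'t': 0.1, 'qpos': array([-1.30521048e+00,  3.26873522e-01, -1.93487063e-01,  1.05199174e+00,
        2.74233116e-05,  1.43659813e+00]), 'joint_velocities': array([-0.00016754, -0.00074682, -0.00016031,  0.00073066, -0.00021709,
        0.00077424]), 'effort': array([ 6.52304207e-04, -4.44241619e+01,  2.63037640e+01,  7.89487181e-03,
       -1.18801881e-04,  1.58113522e-05]), 'tcp_pos': array([ 213.95261004, -506.11700373,  230.57687939]), 'orientation': array([-3.14005431e+00, -2.35363143e-04,  3.99783842e-01]), 'contact_force': array([-0.20989911,  0.31103346,  0.02336073]), 'wrist_torque': array([-0.01611535,  0.01217446, -0.03191041]), 'gripper_force': 0.0, 'opening': 1.0028533935174322}
```

View pics/top0.png

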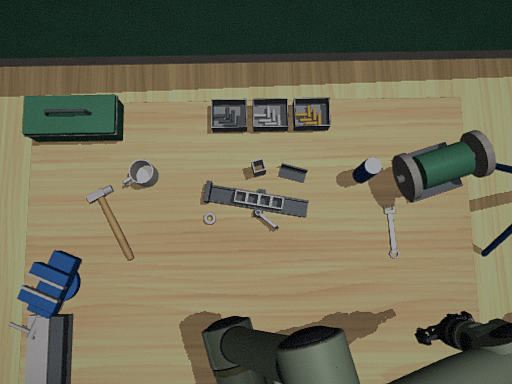

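View pics/scene0.png

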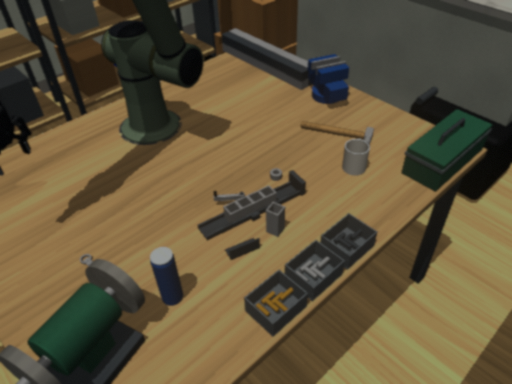

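The top view shows the channel from the stop at about (207,192) to the open end at about (307,208). The row covers x of about 235–283, the keeper is near (265,220), and the collar is at (209,218). Next I'll do a coarse fit from this view and then take a wrist view.

```bash
cat > h.py <<'E'
import numpy as np, cv2
from scipy.spatial.transform import Rotation as R
from bench import bot, solve_ik, imaging
def ray(m,px):
    px=np.atleast_2d(px).astype(float); K=m["K"]
    d=np.c_[(px[:,0]-K[0,2])/K[0,0],-(px[:,1]-K[1,2])/K[1,1],-np.ones(len(px))]
    return np.array(m["position"]),d@R.from_euler("xyz",m["rotation"]).as_matrix().T
def onplane(m,px,z):
    o,d=ray(m,px); return o+d*((z-o[2])/d[:,2])[:,None]
def proj(m,P):
    c=(np.atleast_2d(P)-m["position"])@R.from_euler("xyz",m["rotation"]).as_matrix(); K=m["K"]
    return np.c_[K[0,2]+K[0,0]*c[:,0]/-c[:,2],K[1,2]-K[1,1]*c[:,1]/-c[:,2]]
E
python3 - <<'E'
from h import *
m=imaging.camera_model("top")
print(onplane(m,[(204,190),(308,208),(258,199)],18), sorted(m))
# wrist cam geometry
w=imaging.camera_model("wrist"); print(w)
s=bot.get_state()
Rt=R.from_euler("xyz",s["orientation"])
print(Rt.inv().apply(w["position"]-s["tcp_pos"]),(Rt.inv()*R.from_euler("xyz",w["rotation"])).as_matrix().round(3))
im=cv2.imread("pics/top0.png")[165:245,190:330]; cv2.imwrite("pics/top0c.png",cv2.resize(im,None,fx=5.5,fy=5.5,interpolation=cv2.INTER_CUBIC))
E
```

```text
[[ 626.46588519  147.84320909   18.        ]
 [ 560.16627296 -200.04834445   18.        ]
 [ 593.09102993  -33.44569064   18.        ]] ['K', 'position', 'rotation']
{'K': array([[268.35330989,   0.        , 256.5424503 ],
       [  0.        , 268.35330989, 188.98494823],
       [  0.        ,   0.        ,   1.        ]]), 'position': array([ 288.9252008 , -473.44851225,  372.19032434]), 'rotation': array([-0.32169236,  0.00186905, -1.17089382])}
[  81.80917193   -1.12946703 -141.59262405] [[ 0.     0.949  0.316]
 [ 1.    -0.     0.   ]
 [ 0.     0.316 -0.949]]
```

View pics/top0c.png

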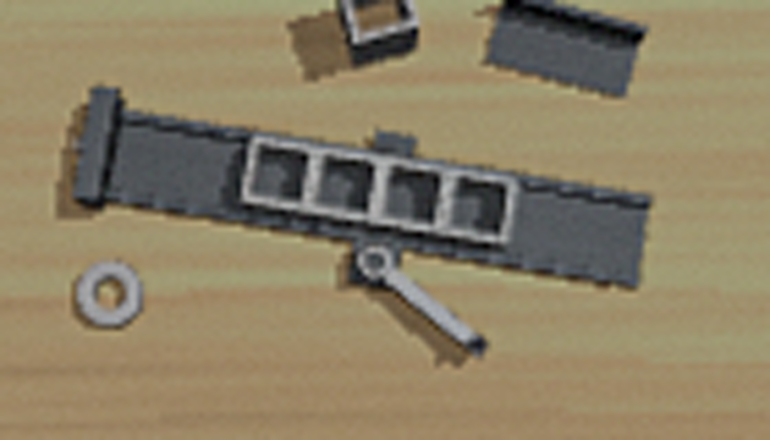

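The enlarged crop shows the stop at crop x of about 80–120 and the row at about 245–515. The hinge boss is at about (373,262) and the keeper tip at about (478,345), so it is swung outwards. Now I'll take a wrist view from above.

```bash
python3 - <<'E'
from h import *
bot.move_ptp([514,-14,200],[np.pi,0,-0.188]); bot.dwell(0.3)
s=bot.get_state(); m=imaging.camera_model("wrist"); im=imaging.capture("wrist")
print(s["t"],s["tcp_pos"],s["orientation"],s["contact_force"])
np.savez("w0.npz",**m); cv2.imwrite("pics/w0.png",im)
cv2.imwrite("pics/w0b.png",cv2.resize(im,None,fx=1.5,fy=1.5,interpolation=cv2.INTER_CUBIC))
E
```

```text
4.1833 [513.99386539 -14.07168347 199.98322466] [-3.14159007e+00  3.68627301e-05 -1.88157218e-01] [0.76015167 0.84867228 0.25472694]
```

View pics/w0b.png

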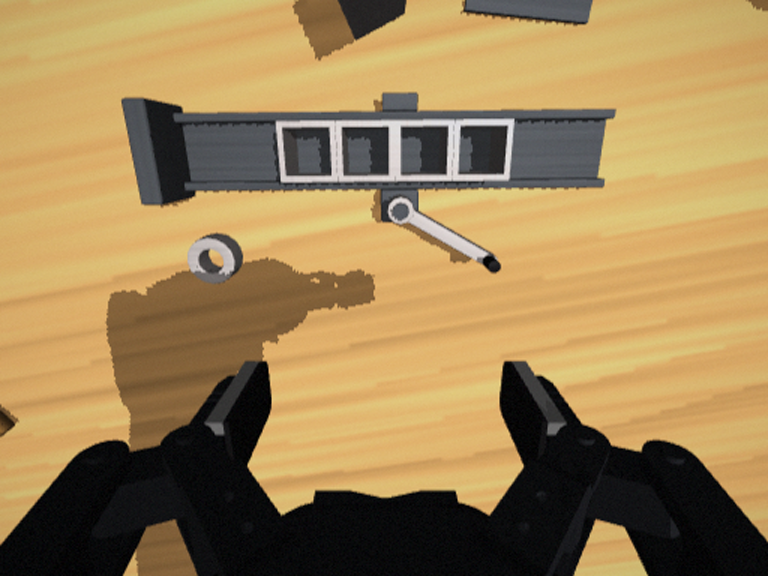

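The wrist view, in enlarged pixels, shows the row top at about (275–515, 119–184), the stop at about (125–188, 98–205) and the hinge boss at (400,210). The keeper knob is at about (491,263) and the collar at (215,258).

```bash
python3 - <<'E'
from h import *
m=dict(np.load("w0.npz")); im=cv2.imread("pics/w0.png"); hsv=cv2.cvtColor(im,cv2.COLOR_BGR2HSV)
br=((hsv[...,1]<60)&(hsv[...,2]>140)).astype(np.uint8)
cs,_=cv2.findContours(br,cv2.RETR_EXTERNAL,cv2.CHAIN_APPROX_NONE)
for c in cs:
    if cv2.contourArea(c)<80: continue
    x,y,w,h=cv2.boundingRect(c); print("box",x,y,w,h,cv2.contourArea(c))
    z=51 if w>140 else 40
    P=onplane(m,c[:,0],z)[:,:2].astype(np.float32)
    r=cv2.minAreaRect(P); print(" rect",np.round(r[0],1),np.round(r[1],1),round(r[2],2))
# boss dark disc inside the ring -> z=47; knob
g=hsv[...,2]
bo=((hsv[...,1]<110)&(g<130)).astype(np.uint8)
sub=np.zeros_like(bo); sub[132:148,259:276]=bo[132:148,259:276]
n,l,st,ce=cv2.connectedComponentsWithStats(sub)
for i in range(1,n): print("dark near boss",st[i],ce[i],onplane(m,ce[i],47).round(1))
# rail: low-saturation grey region
gr=((hsv[...,1]<75)&(g>25)).astype(np.uint8)
cv2.imwrite("pics/gr.png",gr*255)
# wall upper outer edge / lower outer edge: per column transitions wood->grey
up=[];lo=[]
for x in list(range(130,180))+list(range(350,398)):
    col=hsv[55:145,x,1]<90
    idx=np.flatnonzero(col)
    if len(idx): up.append((x,55+idx[0])); 
up=np.array(up,float); a=np.polyfit(up[:,0],up[:,1],1); print("far wall edge",a,np.abs(np.polyval(a,up[:,0])-up[:,1]).max())
U=onplane(m,[(130,np.polyval(a,130)-.5),(395,np.polyval(a,395)-.5)],18); print(U.round(1),np.arctan2(U[1,0]-U[0,0],-(U[1,1]-U[0,1])))
for x in (150,380,406,410): print(x,hsv[68:132,x,1].tolist(),hsv[68:132,x,2].tolist())
E
```

```text
box 125 159 31 25 333.0
 rect [542.4 119.4] [34.9 28. ] 73.73
box 259 131 66 43 650.5
 rect [527.1 -54.4] [83.3 19.3] 46.23
box 184 79 159 43 6238.5
 rect [591.8 -34.2] [160.   40.4] 79.65
dark near boss [259 132   4   4  10] [260. 133.] [[559.4 -25.2  47. ]]
dark near boss [272 132   4   6  12] [274.16666667 133.58333333] [[555.9 -40.2  47. ]]
dark near boss [260 136  13  11  99] [266.26262626 140.71717172] [[549.9 -30.4  47. ]]
dark near boss [259 145   3   3   6] [259.66666667 146.33333333] [[545.2 -22.2  47. ]]
far wall edge [-9.09100767e-03  7.64103226e+01] 0.7896903621845155
[[ 645.9  105.5   18. ]
 [ 593.2 -184.3   18. ]] -0.1797448754937135
150 [125, 122, 122, 123, 121, 123, 126, 63, 25, 23, 34, 24, 19, 28, 7, 22, 26, 29, 26, 23, 26, 25, 19, 25, 30, 20, 26, 27, 27, 32, 26, 22, 25, 23, 20, 21, 21, 23, 23, 26, 26, 23, 25, 23, 21, 29, 14, 16, 17, 26, 28, 28, 22, 22, 20, 25, 26, 20, 59, 117, 124, 125, 126, 128] [220, 222, 222, 220, 222, 222, 184, 106, 90, 90, 91, 86, 68, 36, 38, 71, 89, 89, 89, 89, 89, 93, 92, 90, 93, 89, 89, 84, 84, 87, 89, 91, 93, 87, 88, 86, 87, 87, 90, 88, 89
[... 1233 characters left out ...]
, 221, 222, 222, 222, 222, 221, 221, 223, 223, 222, 225]
410 [127, 128, 128, 129, 119, 89, 98, 109, 116, 117, 116, 118, 120, 122, 123, 126, 125, 125, 120, 118, 115, 115, 115, 118, 114, 118, 116, 118, 115, 114, 114, 114, 110, 115, 118, 117, 121, 121, 118, 116, 112, 111, 112, 110, 112, 110, 114, 110, 110, 110, 112, 113, 120, 123, 128, 128, 127, 128, 127, 122, 122, 124, 126, 130] [217, 219, 219, 218, 187, 144, 164, 178, 200, 214, 218, 219, 219, 219, 220, 221, 219, 219, 219, 220, 218, 219, 221, 219, 219, 218, 219, 218, 219, 219, 220, 220, 223, 221, 220, 222, 220, 220, 221, 220, 221, 222, 219, 220, 221, 222, 219, 221, 223, 220, 221, 221, 221, 222, 224, 222, 221, 221, 221, 222, 223, 222, 223, 224]
```

The rail yaw comes out at about -0.180 rad, and both the row and the wall edge agree. The row is about 85 mm short of the stop. Next: compute the keeper angle, close the gripper, approach from behind and push.

```bash
cat >> h.py <<'E'
th=-0.180
X=np.array([np.cos(th),np.sin(th),0]); Y=np.array([-X[1],X[0],0]); Z=np.array([0,0,1.])
O=588.3*X+77.5*Y
W=lambda x,y,z: O+x*X+y*Y+z*Z
toR=lambda P: np.c_[(np.atleast_2d(P)-O)@X,(np.atleast_2d(P)-O)@Y,np.atleast_2d(P)[:,2]]
def ori(tilt,s):   # tool z down leaning to +Y by tilt, tool x along s*Y
    z=np.sin(tilt)*Y-np.cos(tilt)*Z; x=s*(np.cos(tilt)*Y+np.sin(tilt)*Z)
    return R.from_matrix(np.c_[x,np.cross(z,x),z]).as_euler("xyz")
E
python3 - <<'E'
from h import *
m=dict(np.load("w0.npz")); im=cv2.imread("pics/w0.png"); hsv=cv2.cvtColor(im,cv2.COLOR_BGR2HSV)
br=((hsv[...,1]<60)&(hsv[...,2]>140)); br[:135]=0; br[180:]=0; br[:,:282]=0; br[:,345:]=0
p=np.argwhere(br)[:,::-1]; P=toR(onplane(m,p,40))[:,:2]; c=P.mean(0)
d=c-[-42,-9]; print("bar",c,"phi",np.arctan2(d[0],-d[1]))
print("row ctr",toR([[591.8,-34.2,51]]),"boss",toR([[549.9,-30.4,47]]),"collar",toR([[542.4,119.4,22]]))
print("open end / stop",toR(onplane(m,[(409,74)],18)),toR(onplane(m,[(124,95)],6)))
q=bot.get_state()["qpos"]; print("q",q.round(2))
for s in (1,-1):
    for t,pt in ((.07,(0,-130,120)),(.07,(0,-130,26)),(.07,(0,-5,26)),(0,(-100,-40,25)),(0,(13,-25,25))):
        j=solve_ik(W(*pt),ori(t,s)); print(s,pt,None if j is None else j.round(2))
E
```

```text
bar [-64.51413385 -49.73219643] phi -0.5049410309483827
row ctr [[ 0.0615088  -5.19775274 51.        ]] boss [[-41.8418543   -8.96048583  47.        ]] collar [[-76.0393121  137.07657755  22.        ]]
open end / stop [[  26.48283371 -168.43255525   18.        ]] [[  7.25867635 157.74046777   6.        ]]
q [-0.17  0.28 -0.34  0.95 -0.   -3.12]
1 (0, -130, 120) [-0.43  0.5  -0.23  0.86  0.07  1.32]
1 (0, -130, 26) [-0.43  0.61 -0.31  0.66  0.07  1.32]
1 (0, -5, 26) [-0.22  0.61 -0.33  0.64  0.07  1.53]
1 (-100, -40, 25) [-0.25  0.47 -0.6   0.5   0.    1.5 ]
1 (13, -25, 25) [-0.22  0.63 -0.29  0.66  0.    1.54]
-1 (0, -130, 120) [-0.43  0.5  -0.23  0.86  0.07 -1.82]
-1 (0, -130, 26) [-0.43  0.61 -0.31  0.66  0.07 -1.82]
-1 (0, -5, 26) [-0.22  0.61 -0.33  0.64  0.07 -1.61]
-1 (-100, -40, 25) [-0.25  0.47 -0.6   0.5   0.   -1.65]
-1 (13, -25, 25) [-0.22  0.63 -0.29  0.66  0.   -1.61]
```

```bash
python3 - <<'E'
from h import *
bot.grip(0.0)
o=ori(.07,-1)
bot.move_ptp(W(0,-130,120),o)
bot.movel(W(0,-130,26),max_speed=100)
r=bot.movel(W(0,-60,26),max_speed=25,threshold=1.5); s=bot.get_state()
print("contact",r,s["t"],toR(s["tcp_pos"]).round(1),s["contact_force"].round(1),s["opening"])
im=imaging.capture("wrist"); np.savez("w1.npz",**imaging.camera_model("wrist")); cv2.imwrite("pics/w1.png",im)
E
```

```text
contact True 8.75 [[ -0.4 -96.2  25.6]] [ 0.4 -0.9 -0.2] -0.0019725483861630904
```

View pics/w1.png

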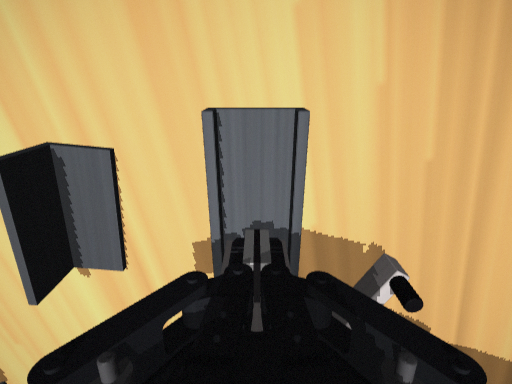

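The fingers are centred in the channel at about (257,240), with the keeper clear at the right, about (390,285). Contact came at y=-96, which matches the expected piece back face at -85 minus the 11 mm half-width. Now pushing.

```bash
python3 - <<'E'
from h import *
r1=bot.movel(W(0,-24,26),max_speed=35,threshold=25); s=bot.get_state()
print(r1,s["t"],toR(s["tcp_pos"]).round(1),s["contact_force"].round(1))
if not r1:
    r=bot.movel(W(0,-4,26),max_speed=10,threshold=15); s=bot.get_state()
    print(r,s["t"],toR(s["tcp_pos"]).round(2),s["contact_force"].round(1))
E
```

```text
False 11.025 [[  0.  -24.1  26. ]] [ 0.7 -1.5 -2.2]
True 12.4833 [[ -0.09 -12.62  25.76]] [-0.3 -1.6  1. ]
```

```bash
python3 - <<'E'
from h import *
for th_ in (20,30):
    r=bot.movel(W(0,-4,26),max_speed=8,threshold=th_); s=bot.get_state()
    print(r,s["t"],toR(s["tcp_pos"]).round(2),s["contact_force"].round(1))
bot.dwell(.3)
bot.movel(W(0,-40,26),rot=ori(0,-1),max_speed=80)
bot.movel(W(0,-60,200),max_speed=150); bot.move_ptp(W(-80,50,215),[np.pi,0,th]); bot.dwell(.2)
np.savez("w2.npz",**imaging.camera_model("wrist")); im=imaging.capture("wrist"); cv2.imwrite("pics/w2.png",im); print(bot.get_state()["t"])
cv2.imwrite("pics/w2b.png",cv2.resize(im,None,fx=1.5,fy=1.5,interpolation=cv2.INTER_CUBIC))
E
```

```text
True 13.4167 [[ -0.96 -12.7   25.01]] [-0.3 -1.4  1.1]
False 14.7083 [[ -1.03 -12.38  25.12]] [ -5.6 -23.4  -1.3]
18.4167
```

View pics/w2b.png

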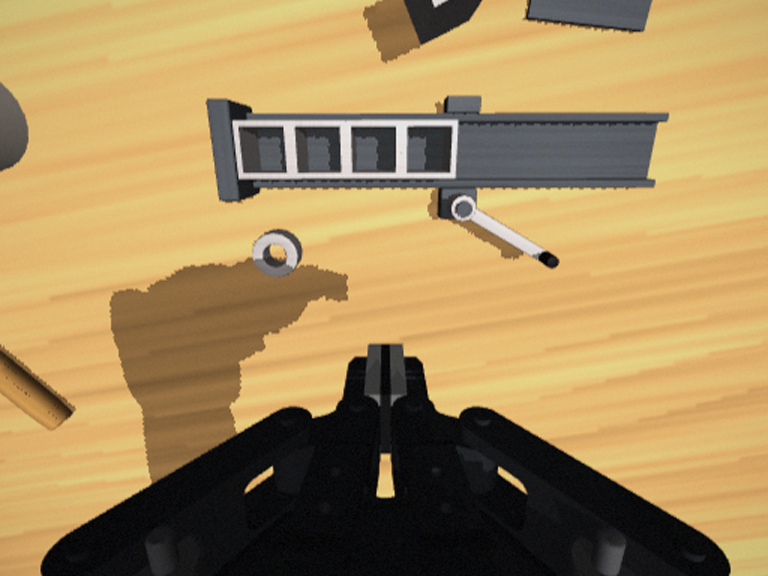

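The row now sits flat against the stop (left edge about 234, right edge about 459 enlarged). The keeper is still open, with the boss at (463,208) and the knob at (548,259). I'll check the closed length and sweep the keeper.

```bash
python3 - <<'E'
from h import *
m=dict(np.load("w2.npz")); hsv=cv2.cvtColor(cv2.imread("pics/w2.png"),cv2.COLOR_BGR2HSV)
br=((hsv[...,1]<60)&(hsv[...,2]>140)).astype(np.uint8)
c=max(cv2.findContours(br,cv2.RETR_EXTERNAL,cv2.CHAIN_APPROX_NONE)[0],key=cv2.contourArea)
r=cv2.minAreaRect(onplane(m,c[:,0],51)[:,:2].astype(np.float32)); L=max(r[1])
print("row",toR([[*r[0],51]]).round(1),np.round(r[1],1))
assert L<162.5
def F(phi,gap=0,r=55):
    u=np.array([np.sin(phi),-np.cos(phi)]); n=np.array([np.cos(phi),np.sin(phi)])
    p=np.array([-42,-9])+r*u-(5+gap+11*abs(n[1])+15*abs(n[0]))*n
    return W(p[0],p[1],25)
p=F(-.5,14); o=ori(0,-1)
bot.move_ptp(p+[0,0,75],o); bot.movel(p,max_speed=100)
for phi in np.r_[np.arange(-.5,1.41,.19),1.5]:
    if bot.movel(F(phi),max_speed=60,threshold=20): print("stop at",phi); break
s=bot.get_state(); print(s["t"],toR(s["tcp_pos"]).round(1),s["contact_force"].round(1))
r=bot.movel(F(1.571,-7),max_speed=12,threshold=10); s=bot.get_state()
print(r,s["t"],toR(s["tcp_pos"]).round(1),s["contact_force"].round(1))
E
```

```text
row [[ 1.8 79.1 51. ]] [159.7  39.9]
24.6583 [[ 12.  -29.3  25.1]] [ 0.1  0.  -0.5]
True 25.2417 [[ 11.9 -27.   24.8]] [ 0.4 -1.5  0.8]
```

```bash
python3 - <<'E'
from h import *
for t in (12,20):
    r=bot.movel(W(13,-18,25),max_speed=8,threshold=t); s=bot.get_state()
    print(r,s["t"],toR(s["tcp_pos"]).round(2),s["contact_force"].round(1))
bot.dwell(.3)
bot.movel(W(13,-50,25),max_speed=80)
bot.movel(W(13,-60,200),max_speed=150); bot.move_ptp(W(-80,30,215),[np.pi,0,th]); bot.dwell(.2)
np.savez("w3.npz",**imaging.camera_model("wrist")); im=imaging.capture("wrist"); cv2.imwrite("pics/w3.png",im); print(bot.get_state()["t"])
cv2.imwrite("pics/w3b.png",cv2.resize(im,None,fx=1.5,fy=1.5,interpolation=cv2.INTER_CUBIC))
m=imaging.camera_model("wrist"); hsv=cv2.cvtColor(im,cv2.COLOR_BGR2HSV)
br=((hsv[...,1]<60)&(hsv[...,2]>140)).astype(np.uint8)
for c in cv2.findContours(br,cv2.RETR_EXTERNAL,cv2.CHAIN_APPROX_NONE)[0]:
    if cv2.contourArea(c)<150: continue
    b=cv2.minAreaRect(toR(onplane(m,c[:,0],51 if cv2.contourArea(c)>4000 else 40))[:,:2].astype(np.float32)); print(np.round(b[0],1),np.round(b[1],1),round(b[2],1))
E
```

```text
True 25.8833 [[ 11.31 -27.06  24.22]] [ 0.8 -1.3  0.4]
True 26.7583 [[ 10.86 -27.3   23.87]] [ 0.4 -0.8  1.6]
30.35
[-74.3 140.8] [24.4 36.1] 13.6
[ 1.3 79.2] [159.5  38.9] 90.0
[-9.  -8.1] [84.2 17.6] 2.8
```

View pics/w3b.png

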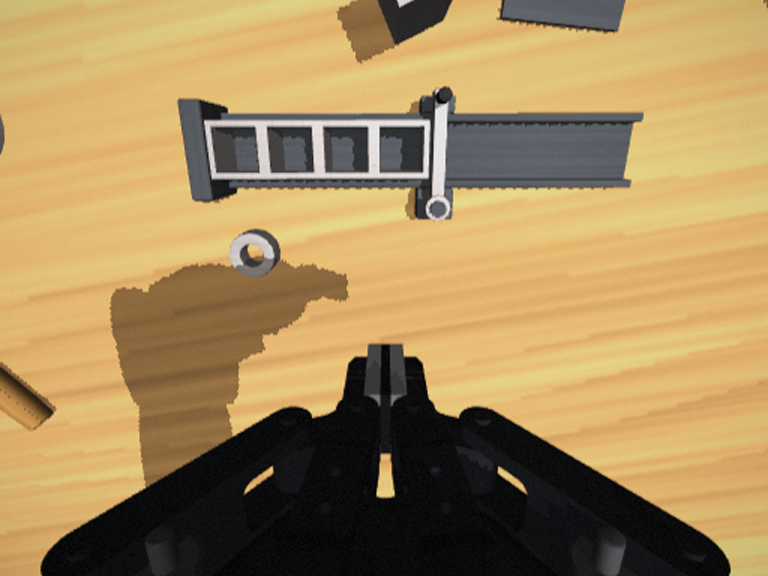

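The picture shows the keeper across the channel, with the boss at (438,208) and the knob at (444,95), and the row closed against the stop. I'll check the bar's angle numerically and sign off if it holds.

```bash
python3 - <<'E'
from h import *
m=dict(np.load("w3.npz")); hsv=cv2.cvtColor(cv2.imread("pics/w3.png"),cv2.COLOR_BGR2HSV)
a=[]
for y in range(74,126):
    xs=288+np.flatnonzero((hsv[y,288:305,1]<60)&(hsv[y,288:305,2]>140))
    if len(xs): a.append((xs.mean(),y))
P=toR(onplane(m,a,40)); k=np.polyfit(P[:,0],P[:,1],1); phi=np.pi/2+np.arctan(k[0]); print("phi",phi,"y at pivot",np.polyval(k,-42),"mid",np.polyval(k,0))
if phi>1.53: bot.sign_off(); print("signed off",bot.get_state()["t"])
E
```

```text
phi 1.5703473088673916 y at pivot -9.439558665277081 mid -9.458417419499701
the job is handed in; nothing more can be done
the job is handed in; nothing more can be done
```

The job is handed in: the row is closed up against the end stop (159.5 mm long in the last picture), the keeper is shut across the channel at about 1.570 rad, and the gripper is clear, at about 30 s of the 51 s; the judge's verdict was not shown.

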